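# Find which screw lid belongs on which pot and close both

## Robot

A 6-joint arm with a two-finger parallel gripper is mounted at the origin on a cart in front of the work surface, level with it; the furniture and walls round the work are solid. World frame = base frame: x ahead of the robot, y to its left, z up, the work surface at z = 0. Lengths are in m, angles in rad, forces in N, time in s.
With the tool pointing down it reaches from about 0.3 to 0.775 m from the base axis. Payload 14.6 kg.
Tool frame: the origin (TCP) lies between the finger pads; the fingertips stand 17 mm ahead of it and the grasp point (between the pads) lies 2 mm behind it; z points along the fingers, y is the direction in which the jaws open and shut (so a half turn about z gives the same grasp; the last joint's range is limited). The gripper opens to 94 mm and grips with 3 to 60 N. Pads are 16 mm wide; open, the fingers measure 119 mm over their backs; the gripper's body (75 mm by 177 mm) begins 78 mm behind the grasp point.
Start: joints at [1.041, 0.3, 1.521, -0, 1.321, -0.067], TCP at [0.246, 0.492, 0.222] pointing down, gripper open.
Joint ranges: [-3.03, 3.03], [-0.79, 2.21], [0.23, 2.52], [-1.04, 4.18], [0, 3.07], [-2.55, 2.55]. Speed limits (rad/s): [2.22, 2.22, 2.57, 3.14, 3.14, 3.14].

## Interface

Orientations are given as a 3x3 rotation matrix whose columns are the frame's x, y, z axes.
In Python, from plant import manip gives the robot as it stands.
- The arm moves only by the tool servo_tool, never from a script. Its argument "moves" is one flat list of numbers, 7 for each row, row after row: the closure in counts, from 0 (fully open) to 255 (shut), then the shift along the tool's x, y, z in mm, then the turn, a rotation vector about the tool's x, y, z in degrees. A call has 1 to 12 rows; each row is the pose to reach, as a shift and turn from the pose commanded when the call began, along the tool's axes at that moment; what a row does not reach only later rows make up. A row lasts 1/12 s, in which the tool goes at most 41.7 mm and 7.16 degrees, less where a joint would pass 70% of its speed; a pose out of reach is approached as far as the arm can. A call with a gripper value outside its range is refused whole. The fingers move at their own pace and stop on an object; the grip force is fixed at half the most. Time passes only in rows, so rows that repeat a pose let the fingers close. It gives the time, the measured TCP pose, the force and the opening at its end, in the units of the state.
- manip.state(): the state, without advancing time (a new reading comes with each control period).
- manip.read_camera(name): name is "scene" or "top" or "wrist"; returns a dict with "frame" (384x512x3 uint8, red, green, blue), "intrinsics" (3x3 intrinsics, pixels), "cam_to_world" (4x4, takes a point from camera to world coordinates). Camera axes: x right, y down, z forward; pixel columns grow to the right and rows downward; lengths in m; the calibration is good to about 2 mm. A picture is of the moment at which its call begins. There is no depth.
- manip.close_job(): hands the job in, once; it reports no verdict.
The state is a dict: "t": time; "qpos": joint angles; "qd": joint speeds; "effort": joint torques, N m; "tcp_pos": TCP position; "eef_rot": TCP orientation; "force": force on the tool from outside, world axes, zero at the start; "ft_torque": the same for the moment, N m; "opening": finger opening in m.
Only numpy, scipy, OpenCV 4.12 (cv2) and the standard library are available. Lean on these libraries where they do the work, as an engineer would, in place of code of your own. Each camera call takes 0.05 s, during which the arm holds its last target. There are 200 camera calls.

## Task

The two alike black lids of these two pots of filler and hardener have got mixed up, and each is keyed to turn home on only one pot. Find by trying which belongs where: set a lid on with its bar in line with the dark strips and turn it clockwise; if it jams early, turn it back and take it to the other pot. Finish with both pots closed, each lid screwed fully home, and leave the tape roll and the brass elbow where they lie.

Things in the scene. Friction and masses are not known exactly. Their poses are not given: they have to be found in the camera images.
- holder: fixed plywood board, 90 mm (its x, away from the robot) x 270 mm (its y, left) x 15 mm, origin at its underside's centre; holds fast two alike aluminium pots, 54 mm wide, 140 mm apart along y, with threaded necks 44 mm wide (51 over the thread), 18 mm high. Each thread's top collar has two gaps, nearest to and farthest from the robot, marked by dark strips on the board.
- mouth_left (a point): left (holder's +y) pot: centre of its rim, 93 mm over the bench, axes as the holder's. A lid's lugs pass the gaps when its bar is parallel to the holder's x within 5 degrees. Height of the lid's origin over this point: +11.5 mm with its lugs still on the collar, +4.5 mm dropped through the gaps, -0.5 mm fully home. Press gently; follow it down as it turns.
- mouth_right (a point): right (holder's -y) pot, alike: centre of its rim. On either pot the lid, dropped in, turns clockwise seen from above: the right one sinks 5 mm, is home after about 60 degrees, stops dead at 70. The wrong one drops in just the same but jams after about 20 degrees, near +4 mm; turned back until its bar is parallel to the holder's x it lifts off.
- lid_1_mid (a point): black ribbed screw lid, 60 mm across, 28 mm tall, about 80 g, lying open side down. Origin on its axis, half-way up; x along the thin bright bar across its flat top (a half turn changes nothing). Grip it across the ribbed side, in any direction. Inside, 1.5 mm above its lower edge, two lugs (22 degrees wide) lie below the bar's ends, and a hidden key fits only one of the pots.
- lid_2_mid (a point): the other lid, looking exactly alike and of the same sizes, with the other hidden key; origin on its axis half-way up, x along its bar. Which lid belongs to the left pot and which to the right changes from start to start and can be found only by trying.
- tape_roll_mid (a point): bystander: black tape roll, 66 mm across, 19 mm high, lying near the lids; its centre.
- elbow_mid (a point): bystander: brass pipe elbow, 56 mm across, 31 mm high, lying to the right; its centre.
Mind the look-alikes: they are no part of the job. What is shaped like the part that bears lid_2_mid but orange is not meant.

How it is judged:
By the outcome, as a careful person would: the job done as asked, in the order asked, and still so for the second after the job is handed in, with the robot touching nothing.
It also fails if it takes over 72 s, if anything falls off the work surface, if the arm or the gripper's body presses on something with over 40 N, if the wrist force passes 120 N, or if a joint passes its speed limit or range.

## Working session

There is one attempt and no reset: what is moved stays moved. The work goes in short steps, Python scripts to look and compute and a tool call to move; the robot and the scene stay as the last step left them, time stands still between calls to the robot, and variables do not carry over. Pictures are saved under pics/ and viewed, about 8 in all and at most 12, crops included, and the job is handed in when it is done.

Besides the shell and the picture viewer there is one more tool, called after ">>>" as a command line: name --argument value ..., lists and objects as JSON in quotes. servo_tool: Moves the arm, as the interface text tells. Its arguments: {"type":"object","properties":{"moves":{"type":"array","items":{"type":"number"}}},"required":["moves"]}

```bash
mkdir -p pics && cat > h.py <<'E'
import numpy as np, cv2
from plant import manip
def snap(cam,name):
    d=manip.read_camera(cam); cv2.imwrite(f'pics/{name}.png',d['frame'][:,:,::-1])
    np.savez(f'pics/{name}.npz',K=d['intrinsics'],T=d['cam_to_world']); return d
def px(name,u,v,z):
    d=np.load(f'pics/{name}.npz'); K,T=d['K'],d['T']
    r=T[:3,:3]@np.linalg.solve(K,[u,v,1.]); o=T[:3,3]; return o+r*(z-o[2])/r[2]
def crop(name,out,u0,v0,u1,v1,s):
    i=cv2.imread(f'pics/{name}.png')[v0:v1,u0:u1]; cv2.imwrite(f'pics/{out}.png',cv2.resize(i,None,fx=s,fy=s,interpolation=cv2.INTER_CUBIC))
E
python3 - <<'E'
from h import *
a=snap('top','top1')['frame'];b=snap('scene','sc1')['frame']
cv2.imwrite('pics/both.png',cv2.resize(a,(800,600))[:,:,::-1])
s=manip.state();print(s['t'],s['tcp_pos'],s['eef_rot'],s['opening'],s['force'])
print(np.load('pics/top1.npz')['T'],np.load('pics/top1.npz')['K'])
E
```

```text
0.1 [0.245441   0.49197186 0.22196218] [[-8.94840797e-01  4.46385150e-01 -4.95661989e-04]
 [ 4.46385422e-01  8.94840370e-01 -8.75792916e-04]
 [ 5.25974056e-05 -1.00495152e-03 -9.99999494e-01]] 0.09381900664848274 [ 0.02971193 -0.8515312  -0.03958427]
[[ 0.01591816 -0.99541281  0.09433958  0.42248241]
 [-0.99986969 -0.01559364  0.00417613 -0.08804776]
 [-0.00268588 -0.09439376 -0.99553132  1.03999055]
 [ 0.          0.          0.          1.        ]] [[354.7217577    0.         251.34815012]
 [  0.         354.7217577  190.85571631]
 [  0.           0.           1.        ]]
```

View pics/both.png

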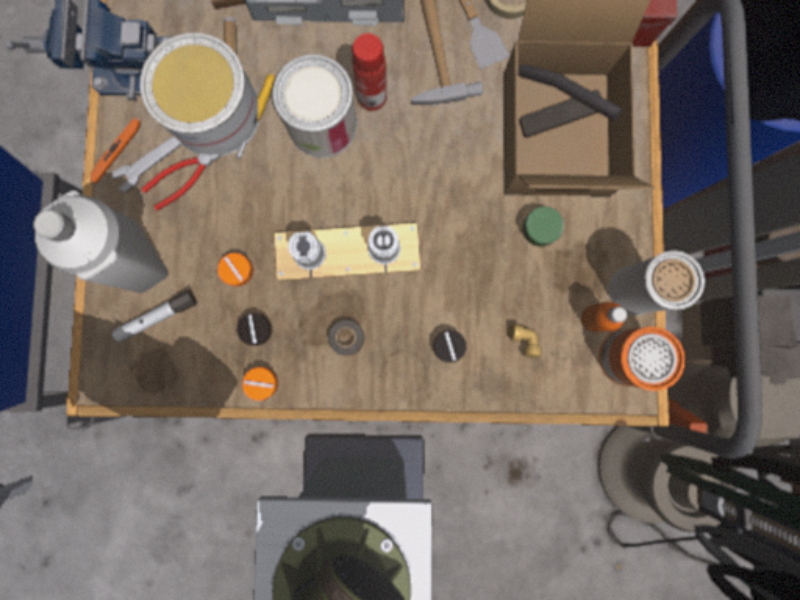

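View pics/sc1.png

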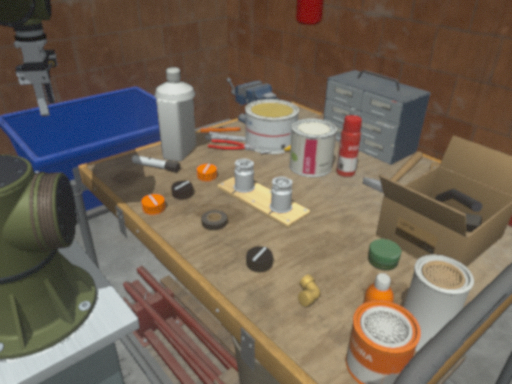

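Candidates (in the 800x600 top view): black lids with a bar at (254,328) and (449,346). Look-alikes are the orange lids at (235,268) and (259,384), the tape roll at (346,337) and the green cap at (543,225). I choose the two black ones with bars and check them in a crop.

```bash
python3 - <<'E'
from h import *
crop('top1','c1',130,130,320,260,4)
E
```

```text
(no output)
```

View pics/c1.png

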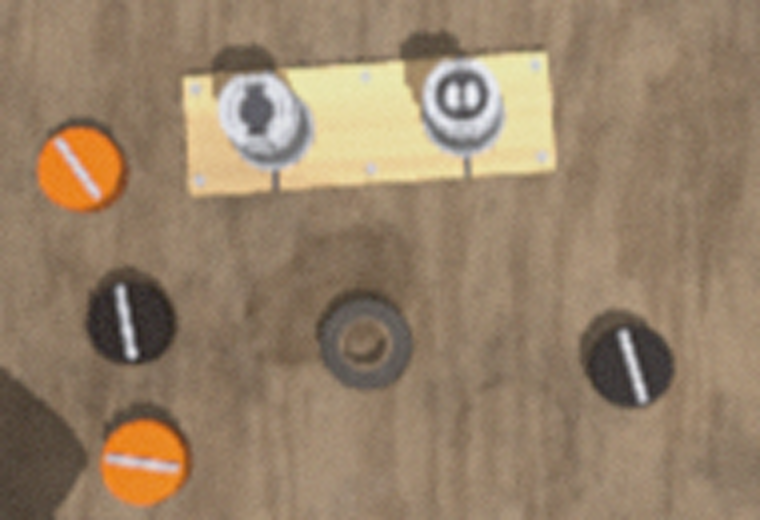

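The crop shows black lid 1 with its bar from (121,286) to (133,358), and black lid 2 with its bar from (624,331) to (643,401). The board corners are (183,75), (548,52), (556,170) and (190,195).

```bash
python3 - <<'E'
from h import *
def q(x,y,z): return px('top1',130+(x+.5)/4-.5,130+(y+.5)/4-.5,z)
def bar(a,b):
    a,b=q(*a,.028),q(*b,.028); d=a-b; return ((a+b)/2).round(4),np.degrees(np.arctan2(d[1],d[0])).round(1),np.linalg.norm(d).round(4)
print('L1',bar((121,286),(133,358)));print('L2',bar((624,331),(643,401)))
c=[q(*p,.015) for p in [(183,75),(548,52),(556,170),(190,195)]]
m=sum(c)/4; d=(c[0]+c[3]-c[1]-c[2])/2; n=np.linalg.norm(d); yaw=np.degrees(np.arctan2(-d[0],d[1]))
print('holder',m,n,yaw,'ML',m+d/n*.07,'MR',m-d/n*.07)
print('rims',q(256,107,.093),q(463,95,.093)); print('orange',q(81,168,.028),q(145,462,.028),'tape',q(364,340,.019))
R=manip.state()['eef_rot'];print('tool y deg',np.degrees(np.arctan2(R[1,1],R[0,1])))
t=manip.state()['tcp_pos'];print('shift to above L1', (R.T@(q(127,322,.028)-t)*1000).round(), 'L2',(R.T@(q(633.5,366,.028)-t)*1000).round())
d=manip.read_camera('wrist');print(R.T@(d['cam_to_world'][:3,3]-t),(R.T@d['cam_to_world'][:3,:3]).round(2),d['intrinsics'][0,0])
E
```

```text
L1 (array([0.4592, 0.172 , 0.028 ]), np.float64(11.7), np.float64(0.0522))
L2 (array([ 0.4337, -0.1893,  0.028 ]), np.float64(15.6), np.float64(0.0512))
holder [0.60805409 0.00370835 0.015     ] 0.26796492736557154 4.688652847868144 ML [0.60233221 0.0734741  0.015     ] MR [ 0.61377596 -0.0660574   0.015     ]
rims [0.60354764 0.07370184 0.093     ] [ 0.6139433  -0.06627294  0.093     ]
orange [0.56947893 0.20957207 0.028     ] [0.3605339  0.15531045 0.028     ] tape [0.44925016 0.00341915 0.019     ]
tool y deg 63.487991187261684
shift to above L1 [-334. -191.  194.] L2 [-473. -525.  194.]
[ 8.44916722e-02 -1.67416321e-05 -1.62037457e-01] [[-0.   -0.96 -0.29]
 [ 1.   -0.    0.  ]
 [-0.   -0.29  0.96]] 324.6669361113193
```

>>> servo_tool --moves '[0,-334,-191,60,0,0,-38.2,0,-334,-191,60,0,0,-38.2,0,-334,-191,60,0,0,-38.2,0,-334,-191,60,0,0,-38.2,0,-334,-191,60,0,0,-38.2,0,-334,-191,60,0,0,-38.2,0,-334,-191,60,0,0,-38.2,0,-334,-191,60,0,0,-38.2,0,-334,-191,90,0,0,-38.2,0,-334,-191,90,0,0,-38.2,0,-334,-191,90,0,0,-38.2,0,-334,-191,90,0,0,-38.2]'

```text
t: 1.15
tcp_pos: [0.4592, 0.1706, 0.1313]
eef_rot: [[-0.98, -0.199, -0.002], [-0.199, 0.98, -0.001], [0.003, -0.0, -1.0]]
force: [-0.1, 0.2, 0.4]
opening: 0.094
```

```bash
python3 - <<'E'
from h import *
snap('wrist','w1'); i=cv2.imread('pics/w1.png'); cv2.imwrite('pics/w1b.png',cv2.resize(i,(768,576)))
s=manip.state();print(s['t'],s['tcp_pos'],s['eef_rot'].round(4),s['qpos'])
E
```

```text
1.2 [0.45909156 0.17187544 0.1322498 ] [[-9.796e-01 -2.010e-01 -9.000e-04]
 [-2.010e-01  9.796e-01 -1.000e-04]
 [ 9.000e-04  1.000e-04 -1.000e+00]] [ 2.83404350e-01  2.67247587e-01  1.78760790e+00  2.01774582e-04
  1.08767267e+00 -1.48984848e+00]
```

View pics/w1b.png

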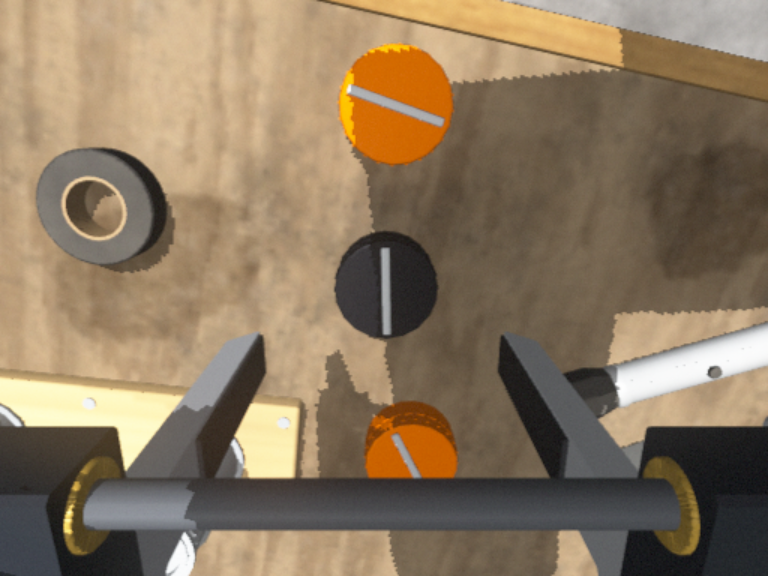

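The wrist view shows lid 1 under the tool. Its bar runs from (385.5,248) to (387,335) in the 1.5x picture.

```bash
python3 - <<'E'
from h import *
f=lambda u,v:px('w1',(u+.5)/1.5-.5,(v+.5)/1.5-.5,.028)
a,b=f(385.5,248),f(387,335);m=(a+b)/2;d=b-a;print(a,b,m,np.degrees(np.arctan2(d[1],d[0])),np.linalg.norm(d))
s=manip.state();R=s['eef_rot'];print((R.T@(m-s['tcp_pos'])*1000).round(1))
E
```

```text
[0.43425993 0.16858521 0.028     ] [0.48526295 0.17997579 0.028     ] [0.45976144 0.1742805  0.028     ] 12.5893632318239 0.052259482425497
[ -1.2   2.2 104.2]
```

>>> servo_tool --moves '[0,-1,2,40,0,0,-1,0,-1,2,80,0,0,-1,0,-1,2,105,0,0,-1,0,-1,2,112,0,0,-1,0,-1,2,112,0,0,-1,255,-1,2,112,0,0,-1,255,-1,2,112,0,0,-1,255,-1,2,112,0,0,-1,255,-1,2,112,0,0,-1,255,-1,2,112,0,0,-1,255,-1,2,112,0,0,-1,255,-1,2,112,0,0,-1]'

```text
t: 2.2
tcp_pos: [0.46, 0.1743, 0.021]
eef_rot: [[-0.976, -0.22, 0.001], [-0.22, 0.976, 0.0], [-0.001, 0.0, -1.0]]
force: [-1.4, 0.0, 5.7]
opening: 0.0593
```

>>> servo_tool --moves '[255,0,0,-40,0,0,0,255,0,0,-80,0,0,0,255,-30,-40,-120,0,0,4,255,-60,-80,-150,0,0,8,255,-100,-130,-199,0,0,8,255,-130,-170,-199,0,0,8,255,-167,-216,-199,0,0,8,255,-167,-216,-199,0,0,8,255,-167,-216,-199,0,0,8,255,-167,-216,-199,0,0,8,255,-167,-216,-199,0,0,8,255,-167,-216,-199,0,0,8]'

```text
t: 3.2
tcp_pos: [0.6699, -0.0001, 0.2186]
eef_rot: [[-0.997, -0.081, -0.001], [-0.081, 0.997, 0.0], [0.001, 0.0, -1.0]]
force: [-0.1, 0.1, -0.9]
opening: 0.0592
```

```bash
python3 - <<'E'
from h import *
snap('wrist','w2'); i=cv2.imread('pics/w2.png'); cv2.imwrite('pics/w2b.png',cv2.resize(i,(800,600)))
s=manip.state();print(s['t'],s['tcp_pos'],s['eef_rot'].round(4),s['qpos'],s['force'],s['opening'])
E
```

```text
3.25 [6.69496731e-01 6.00067652e-04 2.18767897e-01] [[-9.967e-01 -8.170e-02 -1.300e-03]
 [-8.170e-02  9.967e-01  2.000e-04]
 [ 1.300e-03  3.000e-04 -1.000e+00]] [-5.38573653e-02  5.77814924e-01  1.13569487e+00  1.55707162e-04
  1.42940596e+00 -1.70650561e+00] [ 0.27266578  0.39393046 -0.47339309] 0.059065144634127105
```

View pics/w2b.png

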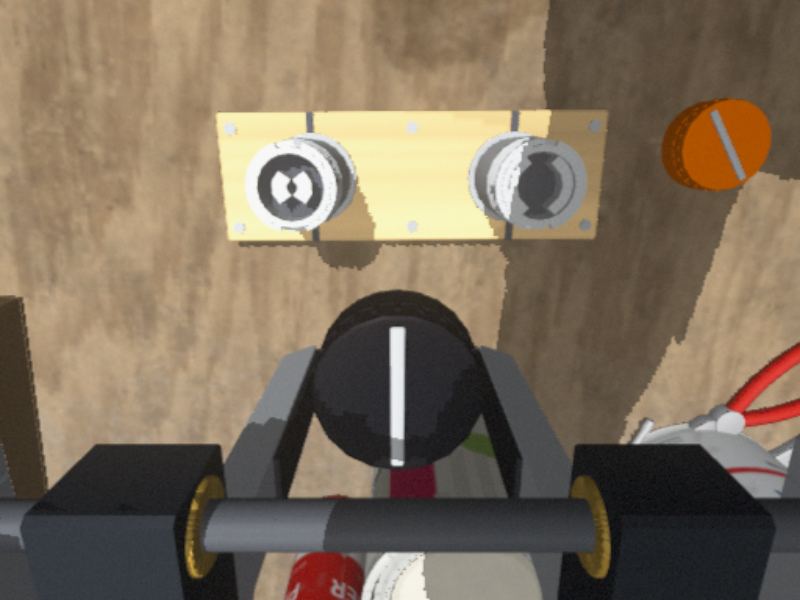

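The board corners are at (217,113), (608,111), (597,239) and (229,240). The rims are centred near (292,185) and (542,184), and the held lid's bar runs from (397,326) to (398,466).

```bash
python3 - <<'E'
from h import *
f=lambda u,v,z:px('w2',(u+.5)/1.5625-.5,(v+.5)/1.5625-.5,z)
c=[f(*p,.015) for p in [(608,111),(217,113),(229,240),(597,239)]]
m=sum(c)/4; d=(c[0]+c[3]-c[1]-c[2])/2; n=np.linalg.norm(d)
print('holder',m,n,np.degrees(np.arctan2(-d[0],d[1])),'ML',m+d/n*.07,'MR',m-d/n*.07,'strips',[f(*p,.015) for p in [(516,112),(508,239),(310,113),(316,240)]])
print('rims',f(542,184,.092),f(292,185,.092))
a,b=f(397,326,.226),f(398,466,.226);e=b-a;print('lid',(a+b)/2,np.degrees(np.arctan2(e[1],e[0])),np.linalg.norm(e))
E
```

```text
holder [0.60881723 0.00663937 0.015     ] 0.2670392978426197 4.829643165278141 ML [0.60292369 0.07639083 0.015     ] MR [ 0.61471076 -0.06311209  0.015     ] strips [array([0.55951219, 0.07271495, 0.015     ]), array([0.64652366, 0.07972568, 0.015     ]), array([ 0.57143112, -0.06685064,  0.015     ]), array([ 0.65850132, -0.05973221,  0.015     ])]
rims [0.60147891 0.0760917  0.092     ] [ 0.61324414 -0.0629346   0.092     ]
lid [6.69025827e-01 5.06736460e-04 2.26000000e-01] 4.989290662839869 0.05269670452703714
```

>>> servo_tool --moves '[255,30,40,0,0,0,0,255,61,81,0,0,0,0,255,61,81.5,40,0,0,0,255,61,81.5,80,0,0,0,255,61,81.5,98,0,0,0,255,61,81.5,102,0,0,0,255,61,81.5,102,0,0,0,255,61,81.5,102,0,0,0]'

```text
t: 3.92
tcp_pos: [0.603, 0.0767, 0.1191]
eef_rot: [[-0.997, -0.082, 0.002], [-0.082, 0.997, 0.0], [-0.002, -0.0, -1.0]]
force: [-0.7, 0.2, -0.7]
opening: 0.0594
```

>>> servo_tool --moves '[255,0,0,3,0,0,0,255,0,0,5,0,0,0,255,0,0,7,0,0,0,255,0,0,8,0,0,0,255,0,0,8,0,0,0]'

```text
t: 4.33
tcp_pos: [0.6031, 0.0761, 0.1098]
eef_rot: [[-0.997, -0.081, 0.001], [-0.081, 0.997, -0.0], [-0.001, -0.0, -1.0]]
force: [3.6, -2.7, -0.8]
opening: 0.059
```

>>> servo_tool --moves '[255,0,0,2,0,0,0,255,0,0,3,0,0,0,255,0,0,4,0,0,0,255,0,0,5,0,0,0,255,0,0,5,0,0,0]'

```text
t: 4.75
tcp_pos: [0.6032, 0.0762, 0.1047]
eef_rot: [[-0.997, -0.081, 0.002], [-0.081, 0.997, -0.0], [-0.001, -0.0, -1.0]]
force: [5.8, -3.4, 1.1]
opening: 0.059
```

>>> servo_tool --moves '[255,-0.7,-0.4,0,0,0,0,255,-0.7,-0.4,0,0,0,4,255,-0.7,-0.4,0.3,0,0,8,255,-0.7,-0.4,0.5,0,0,12,255,-0.7,-0.4,0.8,0,0,16,255,-0.7,-0.4,1,0,0,19,255,-0.7,-0.4,1,0,0,19]'

```text
t: 5.33
tcp_pos: [0.6037, 0.0751, 0.1042]
eef_rot: [[-0.968, 0.25, 0.001], [0.25, 0.968, -0.002], [-0.001, -0.002, -1.0]]
force: [1.6, -8.7, 7.2]
opening: 0.0595
```

```bash
cat > st.py <<'E'
from h import *
s=manip.state();R=s['eef_rot'];print(round(s['t'],2),s['tcp_pos'].round(4),'xyaw',np.degrees(np.arctan2(-R[1,0],-R[0,0])).round(2),'F',s['force'].round(1),'M',s['ft_torque'].round(2),'q',s['qpos'].round(3),s['effort'].round(2),s['opening'].round(4))
E
python3 st.py
```

```text
Traceback (most recent call last):
  File "st.py", line 2, in <module>
    s=manip.state();R=s['eef_rot'];print(round(s['t'],2),s['tcp_pos'].round(4),'xyaw',np.degrees(np.arctan2(-R[1,0],-R[0,0])).round(2),'F',s['force'].round(1),'M',s['ft_torque'].round(2),'q',s['qpos'].round(3),s['effort'].round(2),s['opening'].round(4))
                                                                                                                                                                                                                                       ^^^^^^^^^^^^^^^^^^
AttributeError: 'float' object has no attribute 'round'
```

>>> servo_tool --moves '[255,0,0,0.3,0,0,3,255,0,0,0.6,0,0,6,255,0,0,0.8,0,0,9,255,0,0,0.8,0,0,9]'

```text
t: 5.67
tcp_pos: [0.6039, 0.0749, 0.1039]
eef_rot: [[-0.917, 0.398, 0.001], [0.398, 0.917, -0.002], [-0.002, -0.001, -1.0]]
force: [-0.7, -10.4, 10.2]
opening: 0.0591
```

```bash
sed -i "s/s\['opening'\].round(4)/s['opening']/" st.py && python3 st.py
```

```text
5.67 [0.6039 0.0749 0.1039] xyaw -23.45 F [ -0.7 -10.4  10.2] M [-2.07  0.12  0.95] q [ 0.064  0.543  1.466 -0.003  1.131 -1.096] [  5.49 -56.95 -28.51   2.97  -0.24   2.06] 0.05907724071535416
```

```bash
cat > bar.py <<'E'
import sys
from h import *
def bar(name):
    i=cv2.imread(f'pics/{name}.png')[195:305,210:300]; m=(i.min(2)>140).astype(np.uint8)
    n,l,s,c=cv2.connectedComponentsWithStats(m); k=max(range(1,n),key=lambda j:s[j,4] if abs(c[j][0]-44)<20 and abs(c[j][1]-58)<25 else 0)
    ys,xs=np.where(l==k); vx,vy,x0,y0=cv2.fitLine(np.c_[xs,ys].astype(np.float32),cv2.DIST_L2,0,.01,.01).ravel()
    return np.degrees(np.arctan2(vx,vy) if vy>0 else np.arctan2(-vx,-vy)).round(2),s[k],c[k]+[210,195]
if __name__=='__main__':
    snap('wrist',sys.argv[1]); print(bar('w2'),bar(sys.argv[1]))
    crop(sys.argv[1],sys.argv[1]+'c',160,150,350,320,4)
E
python3 bar.py w3
```

```text
(np.float32(-0.26), array([ 39,  14,  10,  89, 715], dtype=int32), array([253.91328671, 248.81258741])) (np.float32(10.45), array([ 31,  14,  24,  88, 710], dtype=int32), array([252.58309859, 248.66056338]))
```

View pics/w3c.png

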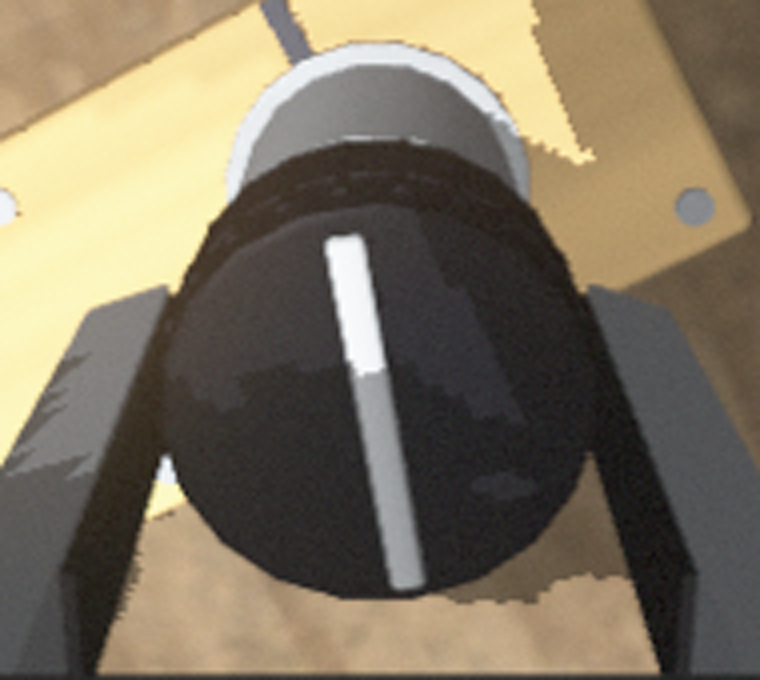

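>>> servo_tool --moves '[255,0,0,-1,0,0,-4,255,0,0,-1.2,0,0,-8,255,0,0,-1.4,0,0,-12,255,0,0,-1.6,0,0,-15,255,0,0,-1.8,0,0,-17.7,255,0,0,-1.8,0,0,-17.7]'

```text
t: 6.22
tcp_pos: [0.6037, 0.076, 0.1044]
eef_rot: [[-0.995, 0.095, 0.001], [0.095, 0.995, -0.0], [-0.001, 0.0, -1.0]]
force: [4.8, -2.0, -1.1]
opening: 0.0593
```

```bash
python3 st.py; python3 bar.py w4
```

```text
6.22 [0.6037 0.076  0.1044] xyaw -5.45 F [ 4.8 -2.  -1.1] M [-0.45 -1.09  0.03] q [ 0.065  0.543  1.465 -0.     1.133 -1.411] [  1.78 -63.48 -29.98   0.67   1.57  -1.05] 0.059301707937383236
(np.float32(-0.26), array([ 39,  14,  10,  89, 715], dtype=int32), array([253.91328671, 248.81258741])) (np.float32(9.66), array([ 32,  13,  23,  89, 770], dtype=int32), array([252.82207792, 249.40649351]))
```

>>> servo_tool --moves '[255,0,0,-5,0,0,0,255,0,0,-12,0,0,0,255,0,0,-45,0,0,0,255,-7,-40,-55,0,0,-0.3,255,-14,-80,-55,0,0,-0.3,255,-22,-120,-55,0,0,-0.3,255,-25,-138.5,-55,0,0,-0.3,255,-25,-138.5,-30,0,0,-0.3,255,-25,-138.5,-14,0,0,-0.3,255,-25,-138.5,-11,0,0,-0.3,255,-25,-138.5,-11,0,0,-0.3]'

```text
t: 7.18
tcp_pos: [0.614, -0.064, 0.1144]
eef_rot: [[-0.996, 0.093, -0.003], [0.093, 0.996, 0.001], [0.003, 0.0, -1.0]]
force: [0.7, -0.1, -0.6]
opening: 0.0592
```

>>> servo_tool --moves '[255,0,0,3,0,0,0,255,0,0,5,0,0,0,255,0,0,7,0,0,0,255,0,0,8,0,0,0,255,0,0,8,0,0,0]'

```text
t: 7.6
tcp_pos: [0.6158, -0.0638, 0.1084]
eef_rot: [[-0.996, 0.092, 0.003], [0.092, 0.996, -0.0], [-0.003, 0.0, -1.0]]
force: [5.7, -2.1, 1.7]
opening: 0.0589
```

>>> servo_tool --moves '[255,-0.5,-0.3,1,0,0,0,255,-0.5,-0.3,2,0,0,0,255,-0.5,-0.3,3,0,0,0,255,-0.5,-0.3,3.5,0,0,0,255,-0.5,-0.3,3.5,0,0,0]'

```text
t: 8.02
tcp_pos: [0.6159, -0.0643, 0.1045]
eef_rot: [[-0.996, 0.092, 0.002], [0.092, 0.996, -0.0], [-0.002, 0.0, -1.0]]
force: [6.1, 0.4, 1.8]
opening: 0.0589
```

```bash
python3 st.py
```

```text
8.02 [ 0.6159 -0.0643  0.1045] xyaw -5.3 F [6.1 0.4 1.8] M [ 0.08 -1.21  0.01] q [-0.163  0.564  1.432  0.     1.144 -1.642] [ -0.51 -63.02 -28.88  -0.3    1.66  -0.  ] 0.058930612201521224
```

>>> servo_tool --moves '[255,-0.5,0,0.2,0,0,4,255,-0.5,0,0.5,0,0,8,255,-0.5,0,0.8,0,0,12,255,-0.5,0,1.2,0,0,16,255,-0.5,0,1.5,0,0,20,255,-0.5,0,1.8,0,0,24,255,-0.5,0,2.1,0,0,28,255,-0.5,0,2.1,0,0,28]'

```text
t: 8.68
tcp_pos: [0.6159, -0.0648, 0.1023]
eef_rot: [[-0.834, 0.552, 0.001], [0.552, 0.834, -0.0], [-0.001, 0.0, -1.0]]
force: [2.1, -2.2, 3.0]
opening: 0.0592
```

```bash
python3 st.py;python3 bar.py w5
```

```text
8.68 [ 0.6159 -0.0648  0.1023] xyaw -33.5 F [ 2.1 -2.2  3. ] M [-0.37 -0.63 -0.11] q [-0.164  0.567  1.432 -0.     1.141 -1.15 ] [  0.96 -62.62 -29.59   0.22   0.98   1.5 ] 0.05915790511079362
(np.float32(-0.26), array([ 39,  14,  10,  89, 715], dtype=int32), array([253.91328671, 248.81258741])) (np.float32(9.67), array([ 32,  14,  22,  88, 629], dtype=int32), array([252.51828299, 247.72972973]))
```

>>> servo_tool --moves '[255,0,0,0.4,0,0,5,255,0,0,0.8,0,0,10,255,0,0,1.2,0,0,15,255,0,0,1.7,0,0,20,255,0,0,2.2,0,0,25,255,0,0,2.6,0,0,30,255,0,0,3,0,0,35,255,0,0,3,0,0,38,255,0,0,3,0,0,38]'

```text
t: 9.48
tcp_pos: [0.6157, -0.065, 0.0993]
eef_rot: [[-0.32, 0.948, 0.0], [0.948, 0.32, -0.001], [-0.001, 0.0, -1.0]]
force: [1.4, -4.1, 5.1]
opening: 0.0592
```

```bash
python3 st.py;python3 bar.py w6
```

```text
9.48 [ 0.6157 -0.065   0.0993] xyaw -71.37 F [ 1.4 -4.1  5.1] M [-0.85 -0.16 -0.06] q [-1.640e-01  5.710e-01  1.434e+00 -1.000e-03  1.136e+00 -4.890e-01] [  2.6  -61.7  -29.7    0.99   0.48   1.26] 0.05923939571805996
(np.float32(-0.26), array([ 39,  14,  10,  89, 715], dtype=int32), array([253.91328671, 248.81258741])) (np.float32(9.8), array([ 33,  15,  22,  87, 609], dtype=int32), array([253.68144499, 252.2134647 ]))
```

>>> servo_tool --moves '[0,0,0,0,0,0,0,0,0,0,0,0,0,0,0,0,0,0,0,0,0,0,0,0,0,0,0,0,0,0,0,-10,0,0,0,0,0,0,-40,0,0,0,0,0,0,-80,0,0,0]'

```text
t: 10.12
tcp_pos: [0.6143, -0.0643, 0.1777]
eef_rot: [[-0.321, 0.947, -0.005], [0.947, 0.321, 0.001], [0.003, -0.005, -1.0]]
force: [0.0, 0.2, 1.3]
opening: 0.0938
```

>>> servo_tool --moves '[0,-10,-35,0,0,0,-7,0,-20,-70,0,0,0,-14,0,-30,-105,0,0,0,-21,0,-40,-140,0,0,0,-28,0,-50,-175,0,0,0,-35,0,-57.5,-211.6,0,0,0,-42,0,-57.5,-211.6,10,0,0,-49,0,-57.5,-211.6,20,0,0,-56,0,-57.5,-211.6,30,0,0,-63,0,-57.5,-211.6,40,0,0,-70,0,-57.5,-211.6,45,0,0,-77,0,-57.5,-211.6,45,0,0,-84]'

```text
t: 11.12
tcp_pos: [0.4332, -0.1866, 0.1334]
eef_rot: [[-0.974, -0.226, -0.001], [-0.226, 0.974, 0.001], [0.001, 0.001, -1.0]]
force: [-0.4, -0.4, -0.2]
opening: 0.0943
```

>>> servo_tool --moves '[0,0,0,0,0,0,-4,0,0,0,0,0,0,-4,0,0,0,0,0,0,-4]'

```text
t: 11.37
tcp_pos: [0.4337, -0.1868, 0.1344]
eef_rot: [[-0.959, -0.285, 0.0], [-0.285, 0.959, -0.0], [-0.0, -0.0, -1.0]]
force: [0.6, 0.2, -0.6]
opening: 0.0938
```

```bash
python3 st.py; python3 - <<'E'
from h import *
snap('wrist','w7'); i=cv2.imread('pics/w7.png'); cv2.imwrite('pics/w7b.png',cv2.resize(i,(768,576)))
E
```

```text
11.37 [ 0.4337 -0.1868  0.1344] xyaw 16.55 F [ 0.6  0.2 -0.6] M [ 0.1   0.04 -0.02] q [-0.484  0.226  1.835  0.     1.081 -2.344] [-1.000e-02 -4.473e+01 -3.125e+01 -6.000e-02  5.000e-02 -6.100e-01] 0.0937626357014665
```

View pics/w7b.png

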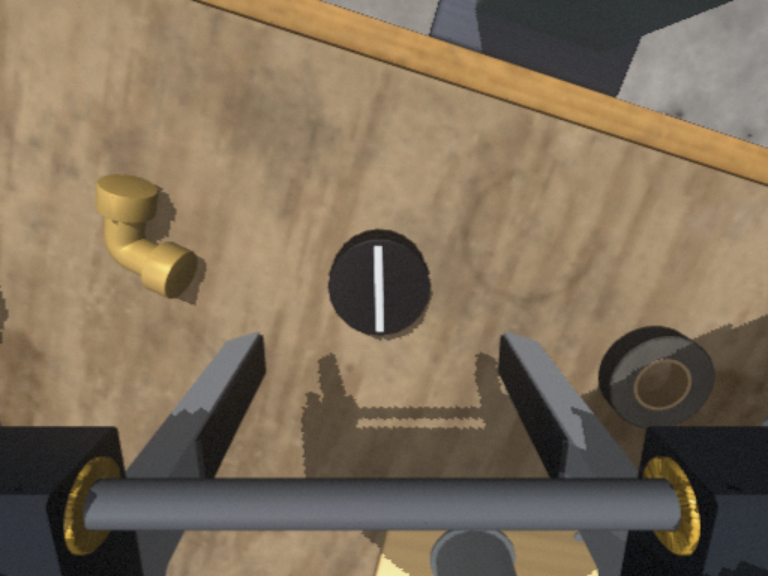

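Lid 2's bar runs from (377.5,246) to (379.5,332). The elbow and tape roll are clear of the fingers.

```bash
python3 - <<'E'
from h import *
f=lambda u,v:px('w7',(u+.5)/1.5-.5,(v+.5)/1.5-.5,.028)
a,b=f(377.5,246),f(379.5,332);m=(a+b)/2;d=b-a;print(m,np.degrees(np.arctan2(d[1],d[0])),np.linalg.norm(d))
s=manip.state();R=s['eef_rot'];print((R.T@(m-s['tcp_pos'])*1000).round(1))
E
```

```text
[ 0.43503501 -0.18739359  0.028     ] 17.706016237945374 0.0521480887105587
[ -1.1  -0.9 106.3]
```

>>> servo_tool --moves '[0,-1,-1,40,0,0,-1,0,-1,-1,80,0,0,-1,0,-1,-1,106,0,0,-1,0,-1,-1,113.5,0,0,-1,0,-1,-1,113.5,0,0,-1,255,-1,-1,113.5,0,0,-1,255,-1,-1,113.5,0,0,-1,255,-1,-1,113.5,0,0,-1,255,-1,-1,113.5,0,0,-1,255,-1,-1,113.5,0,0,-1,255,-1,-1,113.5,0,0,-1,255,-1,-1,113.5,0,0,-1]'

```text
t: 12.42
tcp_pos: [0.435, -0.1876, 0.0207]
eef_rot: [[-0.953, -0.304, 0.001], [-0.304, 0.953, -0.0], [-0.0, -0.0, -1.0]]
force: [-1.5, 1.4, 6.4]
opening: 0.0592
```

```bash
python3 st.py
```

```text
12.42 [ 0.435  -0.1876  0.0207] xyaw 17.68 F [-1.5  1.4  6.4] M [0.17 0.2  0.04] q [-0.484  0.418  1.901 -0.     0.822 -2.364] [-9.000e-02 -4.704e+01 -2.402e+01 -5.000e-02 -3.000e-01 -1.000e-02] 0.05915180182009083
```

>>> servo_tool --moves '[255,0,0,-40,0,0,0,255,0,0,-80,0,0,0,255,0,0,-120,0,0,0,255,-20,16,-155,0,0,3,255,-48,40,-160,0,0,6,255,-78,65,-160,0,0,9,255,-108,90,-160,0,0,12.9,255,-138,115,-160,0,0,12.9,255,-168,140,-160,0,0,12.9,255,-198,164,-160,0,0,12.9,255,-225,186,-160,0,0,12.9,255,-241,199.5,-160,0,0,12.9]'

```text
t: 13.42
tcp_pos: [0.6048, 0.0788, 0.1798]
eef_rot: [[-0.996, -0.085, -0.001], [-0.085, 0.996, 0.0], [0.0, 0.0, -1.0]]
force: [-0.2, -0.8, -1.7]
opening: 0.0595
```

>>> servo_tool --moves '[255,0,0,0,0,0,0,255,0,0,30,0,0,0,255,0,0,55,0,0,0,255,0,0,64,0,0,0,255,0,0,67,0,0,0,255,0,0,69,0,0,0,255,0,0,71,0,0,0,255,0,0,71,0,0,0]'

```text
t: 14.08
tcp_pos: [0.6043, 0.0757, 0.1103]
eef_rot: [[-0.997, -0.083, 0.001], [-0.083, 0.997, 0.0], [-0.001, -0.0, -1.0]]
force: [-0.7, -1.2, -1.1]
opening: 0.0591
```

```bash
python3 st.py; python3 bar.py w8
```

```text
14.08 [0.6043 0.0757 0.1103] xyaw 4.77 F [-0.7 -1.2 -1.1] M [0.09 0.01 0.01] q [ 0.064  0.536  1.46  -0.     1.144 -1.59 ] [-4.000e-02 -6.390e+01 -3.298e+01 -2.000e-02 -1.000e-02 -0.000e+00] 0.05910149426613843
(np.float32(-0.26), array([ 39,  14,  10,  89, 715], dtype=int32), array([253.91328671, 248.81258741])) (np.float32(0.01), array([ 39,  14,  10,  90, 757], dtype=int32), array([253.78996037, 249.73844122]))
```

>>> servo_tool --moves '[255,0,0,2,0,0,0,255,0,0,4,0,0,0,255,0,0,5,0,0,0,255,0,0,6,0,0,0,255,0,0,6,0,0,0]'

```text
t: 14.55
tcp_pos: [0.6041, 0.0758, 0.1042]
eef_rot: [[-0.997, -0.083, 0.001], [-0.083, 0.997, 0.0], [-0.001, -0.0, -1.0]]
force: [-3.0, -0.9, 6.8]
opening: 0.0592
```

```bash
python3 st.py
```

```text
14.55 [0.6041 0.0758 0.1042] xyaw 4.78 F [-3.  -0.9  6.8] M [-0.07  0.66  0.02] q [ 0.065  0.544  1.464 -0.     1.133 -1.59 ] [-0.000e+00 -5.985e+01 -3.127e+01  4.000e-02 -8.600e-01 -0.000e+00] 0.059194804830401605
```

Lid 2 has dropped in. Turning 28° while following it down.

>>> servo_tool --moves '[255,0,0,0.2,0,0,4,255,0,0,0.4,0,0,8,255,0,0,0.7,0,0,12,255,0,0,1.0,0,0,16,255,0,0,1.3,0,0,20,255,0,0,1.6,0,0,24,255,0,0,1.9,0,0,28,255,0,0,1.9,0,0,28]'

```text
t: 15.22
tcp_pos: [0.6043, 0.0757, 0.1021]
eef_rot: [[-0.918, 0.397, 0.001], [0.397, 0.918, -0.0], [-0.001, 0.0, -1.0]]
force: [0.2, -1.3, 5.3]
opening: 0.0592
```

```bash
python3 st.py;python3 bar.py w9
```

```text
15.22 [0.6043 0.0757 0.1021] xyaw -23.41 F [ 0.2 -1.3  5.3] M [-0.17 -0.03 -0.16] q [ 0.065  0.546  1.466 -0.     1.129 -1.098] [  0.69 -60.73 -30.35   0.16   0.07   1.45] 0.05922216397162564
(np.float32(-0.26), array([ 39,  14,  10,  89, 715], dtype=int32), array([253.91328671, 248.81258741])) (np.float32(0.43), array([ 39,  14,  10,  89, 717], dtype=int32), array([253.79079498, 249.39470014]))
```

>>> servo_tool --moves '[255,0,0,0.4,0,0,5,255,0,0,0.8,0,0,10,255,0,0,1.2,0,0,15,255,0,0,1.7,0,0,20,255,0,0,2.2,0,0,25,255,0,0,2.6,0,0,30,255,0,0,3,0,0,35,255,0,0,3,0,0,38,255,0,0,3,0,0,38]'

```text
t: 16.02
tcp_pos: [0.6043, 0.0754, 0.0993]
eef_rot: [[-0.481, 0.877, 0.001], [0.877, 0.481, -0.001], [-0.001, 0.001, -1.0]]
force: [-1.7, -3.4, 7.6]
opening: 0.059
```

```bash
python3 st.py;python3 bar.py w10
```

```text
16.02 [0.6043 0.0754 0.0993] xyaw -61.26 F [-1.7 -3.4  7.6] M [-0.57  0.41 -0.1 ] q [ 6.400e-02  5.490e-01  1.468e+00 -1.000e-03  1.123e+00 -4.370e-01] [  1.61 -59.08 -29.91   0.61  -0.52   1.27] 0.05904637565092966
(np.float32(-0.26), array([ 39,  14,  10,  89, 715], dtype=int32), array([253.91328671, 248.81258741])) (np.float32(0.02), array([ 40,  16,   9,  88, 702], dtype=int32), array([254.06837607, 251.79487179]))
```

>>> servo_tool --moves '[0,0,0,0,0,0,0,0,0,0,0,0,0,0,0,0,0,0,0,0,0,0,0,0,0,0,0,0,0,0,0,-10,0,0,0,0,0,0,-40,0,0,0,0,0,0,-80,0,0,0,0,0,0,-120,0,0,0,0,0,0,-130,0,0,0]'

```text
t: 16.82
tcp_pos: [0.6053, 0.076, 0.236]
eef_rot: [[-0.482, 0.876, 0.009], [0.876, 0.482, 0.001], [-0.004, 0.008, -1.0]]
force: [0.7, 0.3, -0.0]
opening: 0.094
```

>>> servo_tool --moves '[0,-30,7,0,0,0,-7,0,-60,14,0,0,0,-14,0,-97,22,0,0,0,-21,0,-97,22,0,0,0,-28,0,-97,22,0,0,0,-35,0,-97,22,0,0,0,-42,0,-97,22,0,0,0,-49,0,-97,22,0,0,0,-56,0,-97,22,0,0,0,-63,0,-97,22,0,0,0,-66,0,-97,22,0,0,0,-66,0,-97,22,0,0,0,-66]'

```text
t: 17.82
tcp_pos: [0.6698, 0.0014, 0.2287]
eef_rot: [[-0.997, -0.081, 0.0], [-0.081, 0.997, 0.0], [-0.0, 0.0, -1.0]]
force: [0.3, 0.7, 0.6]
opening: 0.0943
```

```bash
python3 st.py; python3 - <<'E'
from h import *
snap('wrist','w11'); i=cv2.imread('pics/w11.png'); cv2.imwrite('pics/w11b.png',cv2.resize(i,(800,600)))
snap('scene','sc2'); crop('sc2','sc2c',140,130,330,280,4)
E
```

```text
17.82 [0.6698 0.0014 0.2287] xyaw 4.67 F [0.3 0.7 0.6] M [ 0.03  0.02 -0.01] q [-0.053  0.572  1.122  0.     1.448 -1.705] [-1.000e-02 -6.929e+01 -3.655e+01 -3.000e-02  8.000e-02 -4.900e-01] 0.09432428607812178
```

View pics/w11b.png

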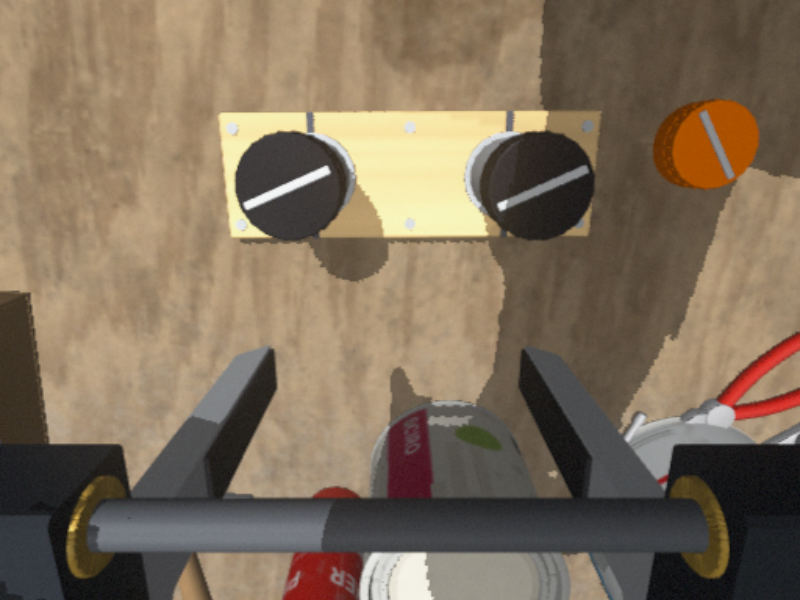

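View pics/sc2c.png

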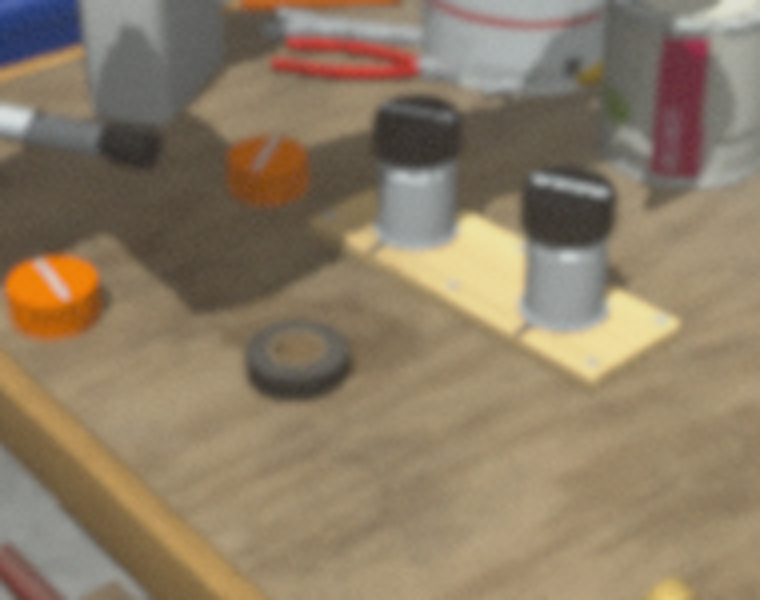

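Both lids sit level on their pots. The bars run (245,207)-(329,170) and (498,207)-(588,170), about 66-68° off the strips, so both are home. I'm handing in.

```bash
python3 -c "
from plant import manip
print(manip.close_job())"
```

```text
the job is handed in; nothing more can be done
None
```

Both pots are closed with each lid screwed home, and I handed the job in at about 18 s of the 72 s allowed.

- **Finding the match:** the left-hand black lid (lid 1) jammed on the left pot after about 18°, slipping about 10° in the grip as it did. I turned it back, lifted it off and put it on the right pot, where it screwed home. Lid 2 then screwed home on the left pot.
- **Lids:** each dropped through the gaps, turned about 66° without slipping in the grip, and sank about 5 mm. The last wrist picture shows both bars about 66–68° from the dark strips and both lids sitting level.
- **Bystanders:** the arm never went near the tape roll or the elbow. The tape roll looks unmoved in the last scene picture. I did not measure the elbow again at the end.
- **Disagreements:** the overhead camera read 2–3 mm lower in y than the wrist camera. I used the wrist readings, then adjusted by feel from the contact forces. The largest wrist force I read was about 15 N, at the jam. Final tool height was 0.0993 m on both pots, about 0.8 mm above the nominal 0.0985 m, which is within the uncertainty of my grip height.

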